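# Fetch the rear push block from a crowded peg

## Task

The blue push block we need for the next cut hangs at the back of the crowded peg, behind the yellow and the red one. Hang the yellow and the red block on the empty peg of the other stand, each pushed well down on it, then take off the blue one and lay it flat in the wooden holder on the saw table, between its lips. Do not drop a block or put the yellow or red one down on the table, and leave the tin, tape measure, square and pencil where they are.

Things in the scene. Friction and masses are not known exactly. Their poses are not given: they have to be found in the camera images.
- blue_block: Blue push block, 160 x 44 x 20 mm, about 0.12 kg. Origin: centre of its back face (against the board); x along its length towards the holed end; y across the 44 mm width; z out of the ribbed front face. 28 mm through hole centred at x = +58 mm. Grip it across the width near x = -10 mm. Starts rearmost on the crowded peg; hangs with its hole centre 8 mm down-slope of the peg axis.
- red_block: Red push block, 160 x 44 x 20 mm, about 0.12 kg. Origin: centre of its back face (against the board); x along its length towards the holed end; y across the 44 mm width; z out of the ribbed front face. 28 mm through hole centred at x = +58 mm. Grip it across the width near x = -10 mm. Starts in the middle, back against the blue block.
- yellow_block: Yellow push block, 160 x 44 x 20 mm, about 0.12 kg. Origin: centre of its back face (against the board); x along its length towards the holed end; y across the 44 mm width; z out of the ribbed front face. 28 mm through hole centred at x = +58 mm. Grip it across the width near x = -10 mm. Starts foremost, back against the red block.
- blue_hole (a point): Centre of the blue block's hanging hole, mid-thickness (x +58, z +10 mm in the block's frame).
- red_hole (a point): Centre of the red block's hanging hole, mid-thickness (x +58, z +10 mm in the block's frame).
- yellow_hole (a point): Centre of the yellow block's hanging hole, mid-thickness (x +58, z +10 mm in the block's frame).
- crowded_board: Sloping board of the fixed plywood stand (foot 180 x 130 mm) whose peg carries the three blocks; left or right. Origin: where the peg leaves the board face, 122 mm above the table; z along the peg, square to the board, 40 deg from vertical, leaning towards the robot; x up the slope; y level. Board 120 mm wide, x -155 to +45 mm. Peg 12 mm thick with a 16 mm ball tip, top at z = 92 mm.
- spare_board: The same on the other stand, whose peg is empty at the start. Origin: where the peg leaves the board face, 122 mm above the table; z along the peg, square to the board, 40 deg from vertical, leaning towards the robot; x up the slope; y level. Board 120 mm wide, x -155 to +45 mm. Peg 12 mm thick with a 16 mm ball tip, top at z = 92 mm.
- holder: Brown wooden holder lying fixed on the table, 192 x 76 mm. Origin: centre of its underside; x along its length, z up. Its floor is 6 mm above the table; lips 12 mm high over the floor close both ends and run 38 mm along the sides from each end, leaving 172 x 56 mm for a block; the middle 116 mm of the sides is open for the fingers.
- bolt_tin: Grey metal tin, 69 mm across, 76 mm high, standing between the two stands. Origin: centre of its underside. Bystander.
- tape_measure: Yellow tape measure, 37 x 84 x 64 mm. Origin: centre of its underside. Bystander.
- try_square: Try square with wooden stock and steel blade, lying flat, 226 x 130 x 21 mm. Origin: centre of its underside. Bystander.
- carpenter_pencil: Red carpenter's pencil, lying, 188 mm long, 8 mm high. Origin: centre of its underside. Bystander.

How it is judged:
On the way:
1. the yellow and the red block both hang released on the spare peg while the blue block is still on the crowded peg (x of red_hole in the frame of spare_board between -0.013 and 0.013 m and y of red_hole in the frame of spare_board between -0.013 and 0.013 m and z of red_hole in the frame of spare_board between 0.004 and 0.062 m and angle between the z axis of each of red_block, yellow_block and the z axis of spare_board, either way round below 0.2 rad and contact force between each of red_block, yellow_block and the fingers below 0.05 N and linear speed of each of red_block, yellow_block below 0.03 m/s and x of yellow_hole in the frame of spare_board between -0.013 and 0.013 m and y of yellow_hole in the frame of spare_board between -0.013 and 0.013 m and z of yellow_hole in the frame of spare_board between 0.004 and 0.062 m and x of blue_hole in the frame of crowded_board between -0.013 and 0.013 m and y of blue_hole in the frame of crowded_board between -0.013 and 0.013 m and z of blue_hole in the frame of crowded_board between 0.004 and 0.062 m and angle between the z axis of blue_block and the z axis of crowded_board, either way round below 0.2 rad), for 0.2 s.
At the end, for the whole second after the job is handed in: Yellow and red hang on the spare peg, either order: hole within 13 mm of the peg axis, under 62 mm up it, square to it within 0.2 rad. Blue lies flat (0.06 rad) between the holder's lips, 10 mm along and 9 mm across of centre, aligned within 0.2 rad. All released, at rest (x of red_hole in the frame of spare_board between -0.013 and 0.013 m and y of red_hole in the frame of spare_board between -0.013 and 0.013 m and z of red_hole in the frame of spare_board between 0.004 and 0.062 m and angle between the z axis of each of red_block, yellow_block and the z axis of spare_board, either way round below 0.2 rad and contact force between each of red_block, yellow_block, blue_block and the fingers below 0.05 N and linear speed of each of red_block, yellow_block, blue_block below 0.03 m/s and x of yellow_hole in the frame of spare_board between -0.013 and 0.013 m and y of yellow_hole in the frame of spare_board between -0.013 and 0.013 m and z of yellow_hole in the frame of spare_board between 0.004 and 0.062 m and x of blue_block in the frame of holder between -0.01 and 0.01 m and y of blue_block in the frame of holder between -0.009 and 0.009 m and angle between the x axis of blue_block and the x axis of holder, either way round below 0.2 rad and angle between the z axis of blue_block and the z axis of holder, either way round below 0.06 rad and ((height (world z) of blue_block below 0.01 m and angle between blue_block's own z axis and vertical below 0.06 rad) or (height (world z) of blue_block below 0.03 m and angle between blue_block's own z axis and vertical above 3.08 rad))); the robot touches nothing.
It fails at once if a bystander (tin, tape measure, square or pencil) is pushed more than 20 mm (distance of any of bolt_tin, tape_measure, try_square, carpenter_pencil from where it was at the start of the episode above 0.02 m).
It fails at once if a block is dropped (falls faster than 0.6 m/s, touching nothing) ((linear speed of blue_block above 0.6 m/s and contact force between blue_block and anything else below 0.001 N) or (linear speed of red_block above 0.6 m/s and contact force between red_block and anything else below 0.001 N) or (linear speed of yellow_block above 0.6 m/s and contact force between yellow_block and anything else below 0.001 N)).
It fails at once if the red or yellow block is put down or falls on the table (height (world z) of any of red_hole, yellow_hole below 0.04 m).
It also fails if it takes over 67 s, if anything falls off the work surface, if the arm or the gripper's body presses on something with over 40 N, if the wrist force passes 120 N, or if a joint passes its speed limit or range.

## Robot

A 6-joint arm with a two-finger parallel gripper is mounted at the origin on a cart in front of the work surface, level with it; the furniture and walls round the work are solid. World frame = base frame: x ahead of the robot, y to its left, z up, the work surface at z = 0. Lengths are in m, angles in rad, forces in N, time in s.
With the tool pointing down it reaches from about 0.35 to 0.85 m from the base axis. Payload 8.1 kg.
Tool frame: the origin (TCP) lies on the centre line of the jaws, within the pads' length; the fingertips stand 22 mm ahead of it and the grasp point (between the pads) lies 3 mm ahead of it; z points along the fingers, y is the line along which they close (so a half turn about z gives the same grasp; the last joint's range is limited). The gripper opens to 93 mm and grips with 3 to 60 N. Pads are 15 mm wide; open, the fingers measure 128 mm over their backs; the gripper's body (75 mm by 188 mm) begins 65 mm behind the grasp point.
Start: joints at [-1.32, 0.13, 1.488, -0, 1.523, -0.085], TCP at [0.198, -0.566, 0.241] pointing down, gripper open.
Joint ranges: [-2.96, 2.96], [-0.89, 2.26], [0.02, 2.5], [-1.34, 4.48], [0, 2.73], [-2.66, 2.66]. Speed limits (rad/s): [2.39, 2.39, 2.79, 3.14, 3.14, 3.14].

## Interface

Orientations are given as a rotation vector (axis times angle).
In Python, from plant import robot, imaging, job gives the robot as it stands (robot), with the cameras (imaging) and the job (job).
- The arm moves only by the tool inch_along, called as name(argument=value, ...), one argument or row to a line, values as JSON. Schema: {"type":"object","properties":{"motion":{"type":"array","items":{"type":"array","items":{"type":"number"},"minItems":5,"maxItems":5},"minItems":1,"maxItems":20},"grip_n":{"type":"number"},"only":{"type":"string"},"quiet":{"type":"boolean"},"lines":{"type":"string"}},"required":["motion"],"additionalProperties":false}. motion is a list of rows, 1 to 20 of them, each of 5 numbers: the finger opening in m, then dx, dy, dz in m, then a turn about the tool's z in rad; each row shifts and turns the commanded pose from where the row before left it, along the tool's axes as they then stand; what a row does not reach is not made up. A row lasts 1/10 s, in which the tool goes at most 0.05 m and 0.15 rad, less where a joint would pass 70% of its speed; a pose out of reach is approached as far as the arm can. The fingers move at their own pace and stop on an object; grip_n is the grip in N (left out, the last holds). Time passes only in rows, so rows that do not move let the fingers close. The tool returns the time, the measured TCP pose, the force, the opening and the grip force at its end. only (a regular expression) keeps the lines of the reply that match it, lines (a string "A,B") keeps lines A to B, and quiet returns only ok. Input that does not fit is refused with a message, and nothing moves.
- robot.read_state(): the state, without advancing time (a new reading comes with each control period).
- imaging.read_camera(name): name is "side" or "top" or "wrist"; returns a dict with "image" (480x640x3 uint8, red, green, blue), "fx", "fy", "cx", "cy" (pixels), "R" (3x3) and "t" (3): a world point X has camera coordinates R X + t. Camera axes: x right, y down, z forward; pixel columns grow to the right and rows downward; lengths in m; the calibration is good to about 2 mm. A picture is of the moment at which its call begins. There is no depth.
- job.close_job(): hands the job in; it is judged then, once.
The state is a dict: "t": time; "q": joint angles; "dq": joint speeds; "joint_torque": joint torques, N m; "tool_pos": TCP position; "orientation": TCP orientation; "force": force on the tool from outside, world axes, zero at the start; "wrist_torque": the same for the moment, N m; "opening": finger opening in m; "gripper_force": force on a finger pad.
Only numpy, scipy, OpenCV 4.12 (cv2) and the standard library are available. Lean on these libraries where they do the work, as an engineer would, in place of code of your own. Each camera call takes 0.05 s, during which the arm holds its last target. There are 200 camera calls.

## Working session

There is one attempt and no reset: what is moved stays moved. The work goes in short steps, Python scripts to look and compute and a tool call to move; the robot and the scene stay as the last step left them, time stands still between calls to the robot, and variables do not carry over. Pictures are saved under pics/ and viewed, at most 10 in all, crops included, and the job is handed in when it is done.

```bash
ls; mkdir -p pics; python3 - <<'E'
from plant import robot, imaging, job
import cv2,numpy as np
for n in("top","side"):
    c=imaging.read_camera(n);cv2.imwrite(f"pics/{n}0.png",c["image"][:,:,::-1])
    print(n,c["fx"],c["fy"],c["cx"],c["cy"],np.round(c["R"],3).tolist(),np.round(c["t"],3).tolist(), np.round(-np.array(c["R"]).T@c["t"],3))
s=robot.read_state();print(s)
E
```

```text
pics
plant.py
top 545.6033075163436 545.6033075163436 323.15767448206935 243.46208863053607 [[-0.003, -1.0, 0.004], [-0.994, 0.002, -0.113], [0.113, -0.004, -0.994]] [-0.102, 0.522, 1.325] [ 0.369 -0.098  1.376]
side 448.52580067037604 448.52580067037604 318.0908298094928 237.7927374007439 [[-0.998, -0.062, 0.023], [-0.054, 0.562, -0.825], [0.038, -0.825, -0.564]] [0.502, 0.162, 0.954] [0.474 0.727 0.66 ]
{'t': 0.1, 'q': array([-1.32040930e+00,  1.31057366e-01,  1.48914891e+00, -5.23054756e-05,
        1.52301178e+00, -8.54070501e-02]), 'dq': array([ 0.00123602, -0.00154166, -0.00055131,  0.00033162, -0.0010215 ,
        0.00092027]), 'joint_torque': array([ 8.56280931e-04, -5.61342931e+01, -4.93096983e+01,  7.69882207e-02,
        2.90779013e-02, -6.19816842e-05]), 'tool_pos': array([ 0.19759353, -0.5660306 ,  0.239721  ]), 'orientation': array([-3.09582320e+00, -5.24723395e-01,  2.92008662e-04]), 'force': array([ 0.08105491,  0.71336111, -0.09859464]), 'wrist_torque': array([-0.03028226,  0.04098705, -0.00026663]), 'gripper_force': 0.0, 'opening': 0.0932763034724749}
```

View pics/top0.png

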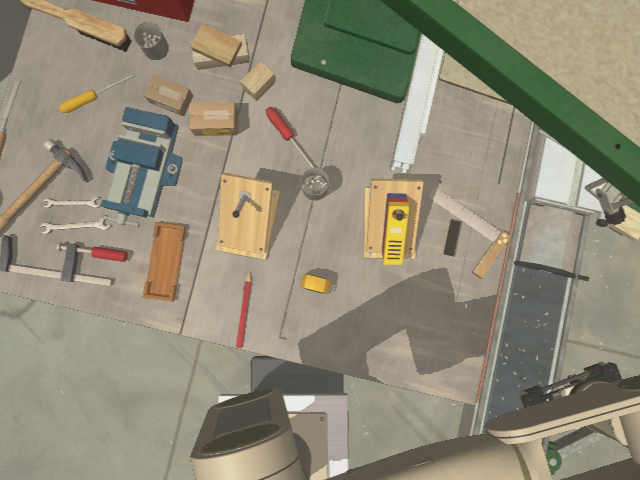

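View pics/side0.png

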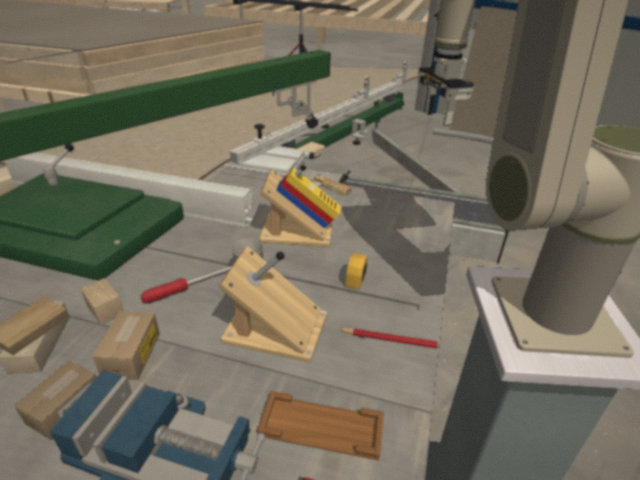

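```bash
python3 - <<'E'
import cv2,numpy as np
T=cv2.imread("pics/top0.png");S=cv2.imread("pics/side0.png")
def c(I,x,y):return cv2.resize(I[y:y+75,x:x+100],(400,300),interpolation=cv2.INTER_CUBIC)
cv2.imwrite("pics/comp.png",np.vstack([np.hstack([c(T,200,170),c(T,350,190)]),np.hstack([c(S,220,240),c(S,250,155)])]))
E
```

```text
(no output)
```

View pics/comp.png

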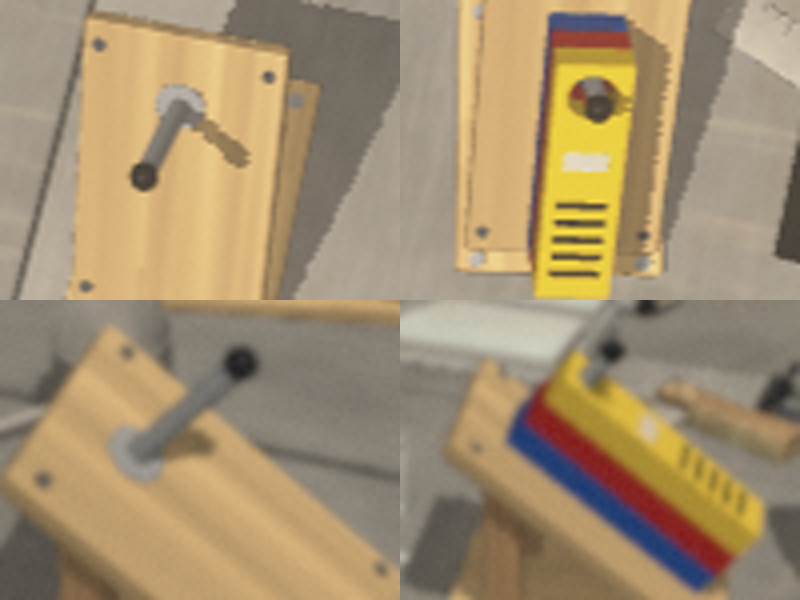

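```bash
cat > h.py <<'E'
from plant import robot, imaging, job
import cv2,numpy as np
def cam(n):
    c=imaging.read_camera(n);c["R"]=np.array(c["R"]);c["t"]=np.array(c["t"]);return c
def ray(c,p):
    d=c["R"].T@np.array([(p[0]-c["cx"])/c["fx"],(p[1]-c["cy"])/c["fy"],1]);return -c["R"].T@c["t"],d/np.linalg.norm(d)
def onz(c,p,z):
    o,d=ray(c,p);return o+d*(z-o[2])/d[2]
def tri(ca,pa,cb,pb):
    A=np.zeros((3,3));b=np.zeros(3);L=[ray(ca,pa),ray(cb,pb)]
    for o,d in L:
        M=np.eye(3)-np.outer(d,d);A+=M;b+=M@o
    X=np.linalg.solve(A,b);return X,max(np.linalg.norm((np.eye(3)-np.outer(d,d))@(X-o)) for o,d in L)
E
cat > m1.py <<'E'
from h import *
np.set_printoptions(precision=4,suppress=True)
T=cam("top");S=cam("side")
def u(p,x,y):return ((p[0]+.5)/4-.5+x,(p[1]+.5)/4-.5+y)
sp=lambda a,b:tri(T,u(a,200,170),S,u((b[0],b[1]-300),220,240))
cr=lambda a,b:tri(T,u((a[0]-400,a[1]),350,190),S,u((b[0]-400,b[1]-300),250,155))
P={}
for n,f,a,b in [("sball",sp,(145,176),(240,362)),("sbase",sp,(180,105),(138,452)),("screwL",sp,(98,45),(43,480)),("screwR",sp,(268,77),(127,353)),
 ("cball",cr,(598,106),(611,351)),("label",cr,(586,162),(649,430)),("rib1",cr,(581,207),(686,460)),("rib5",cr,(574,274),(743,498))]:
    P[n],e=f(a,b);print(n,P[n],e)
d=P["screwL"]-P["screwR"];print("spare yaw",np.arctan2(-d[0],d[1]), "slope pts", P["sball"]-P["sbase"])
d=P["label"]-P["rib5"];print("crowd up-dir yaw",np.arctan2(d[1],d[0]),np.arctan2(d[2],np.hypot(d[0],d[1])))
for n,c in(("top",T),("side",S)):
    hsv=cv2.cvtColor(c["image"],cv2.COLOR_RGB2HSV)
    m=cv2.inRange(hsv,(4,100,50),(17,255,190))
    cs=[k for k in cv2.findContours(m,cv2.RETR_EXTERNAL,cv2.CHAIN_APPROX_NONE)[0] if cv2.contourArea(k)>900]
    for k in cs:
        r=cv2.minAreaRect(k);print(n,r)
        if n=="top" and abs(r[0][0]-165)<15:
            b=cv2.boxPoints(r);w=np.array([onz(T,q,.016) for q in b]);print(w,w.mean(0))
E
python3 m1.py
```

```text
sball [0.5709 0.0901 0.1826] 0.00046347806204754887
sbase [0.6229 0.0802 0.1192] 0.0012729924743045472
screwL [0.6553 0.1255 0.1377] 0.0004393186008403751
screwR [0.6362 0.0271 0.1371] 0.0006398359281351424
cball [ 0.5638 -0.2714  0.183 ] 0.0011248979172403329
label [ 0.5397 -0.2715  0.13  ] 0.0011887200658116498
rib1 [ 0.5159 -0.2708  0.1103] 0.0011889577645034562
rib5 [ 0.4787 -0.2693  0.0857] 0.0012268868208635297
spare yaw -0.19198025268043353 slope pts [-0.052   0.0099  0.0634]
crowd up-dir yaw -0.036149727710989725 0.6275278057673561
top ((164.02552795410156, 261.2581481933594), (31.202505111694336, 77.49810791015625), 9.605202674865723)
[[0.3912 0.3453 0.016 ]
 [0.5827 0.3194 0.016 ]
 [0.5693 0.2416 0.016 ]
 [0.3782 0.2688 0.016 ]] [0.4803 0.2938 0.016 ]
side ((321.7779541015625, 424.29107666015625), (123.91497802734375, 47.80713653564453), 10.78429889678955)
```

inch_along(
  motion=[
    [0.07,0,0,0,0.124],
    [0.07,0,0,0,0.124],
    [0.07,0,0,0,0.124],
    [0.07,0.0353,-0.0308,0,0],
    [0.07,0.0353,-0.0308,0,0],
    [0.07,0.0353,-0.0308,0,0],
    [0.07,0.0353,-0.0308,0,0],
    [0.07,0.0353,-0.0308,0,0],
    [0.07,0.0353,-0.0308,0,0],
    [0.07,0.0353,-0.0308,0,0],
    [0.07,0.0353,-0.0308,0,0],
    [0.07,0.0353,-0.0308,0,0],
    [0.07,0.0353,-0.0308,0,0],
    [0.07,0,0,0,0],
    [0.07,0,0,0,0],
  ],
  grip_n=40,
)

```text
t: 1.7
tool_pos: [0.5621, -0.2705, 0.24]
orientation: [-3.141, 0.053, 0.002]
force: [-0.2, 0.3, -0.1]
opening: 0.0697
gripper_force: 0.0
```

```bash
python3 - <<'E'
from h import *
c=cam("wrist");cv2.imwrite("pics/w1.png",c["image"][:,:,::-1])
for p in [(.5638,-.2714,.183),(.5397,-.2715,.13)]:
    q=c["R"]@p+c["t"];print(q,q[0]/q[2]*c["fx"]+c["cx"],q[1]/q[2]*c["fy"]+c["cy"])
E
```

```text
[-0.00053446  0.01525206  0.20954177] 321.80730575059397 264.96254855087534
[0.00034028 0.02500423 0.26693472] 323.22319191072245 272.6924087561688
```

View pics/w1.png

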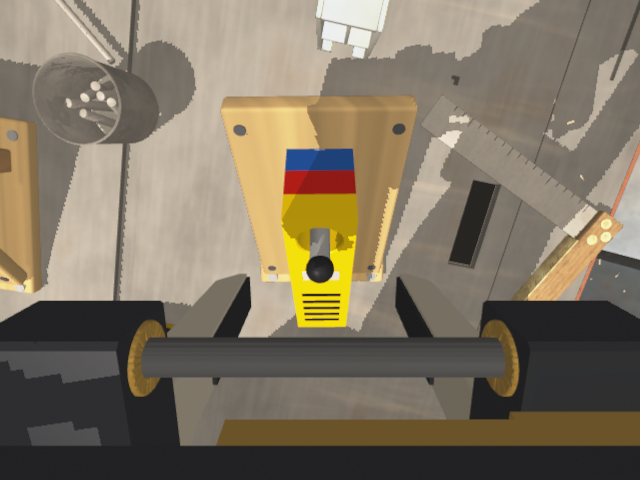

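inch_along(
  motion=[
    [0.07,0,0.0008,0.03,0],
    [0.07,0,0,0.03,0],
    [0.07,0,0,0.02,0],
    [0.07,0,0,0.005,0],
    [0.07,0,0,0,0],
    [0.05,0,0,0,0],
    [0.04,0,0,0,0],
    [0.03,0,0,0,0],
    [0.03,0,0,0,0],
    [0.03,0,0,0,0],
  ],
  grip_n=45,
)

```text
t: 2.75
tool_pos: [0.5623, -0.2716, 0.157]
orientation: [-3.141, 0.056, -0.002]
force: [-1.5, 4.0, 5.0]
opening: 0.0437
gripper_force: 45.1
```

inch_along(
  motion=[
    [0.03,0.003,0,-0.0025,0],
    [0.03,0.003,0,-0.0025,0],
    [0.03,-0.0064,0,-0.0077,0],
    [0.03,-0.0064,0,-0.0077,0],
    [0.03,-0.0064,0,-0.0077,0],
    [0.03,-0.0064,0,-0.0077,0],
    [0.03,-0.0064,0,-0.0077,0],
    [0.03,-0.0064,0,-0.0077,0],
    [0.03,-0.0064,0,-0.0077,0],
    [0.03,0,0,-0.02,0],
    [0.03,0,0,-0.03,0],
    [0.03,0,0,0,0],
    [0.03,0,0,0,0],
  ],
)

```text
t: 4.05
tool_pos: [0.5231, -0.2711, 0.2655]
orientation: [3.14, -0.057, 0.003]
force: [0.4, -0.5, -2.1]
opening: 0.0436
gripper_force: 44.7
```

```bash
cat > snap.py <<'E'
from h import *
import sys
# args: name cam x y w h
n,k,x,y,w,h=sys.argv[1],sys.argv[2],*map(int,sys.argv[3:7])
c=cam(k);I=c["image"][y:y+h,x:x+w,::-1];f=min(800/w,600/h);cv2.imwrite(f"pics/{n}.png",cv2.resize(I,None,fx=f,fy=f,interpolation=cv2.INTER_CUBIC));print(f)
E
python3 snap.py s2 side 200 60 200 150
```

```text
4.0
```

View pics/s2.png

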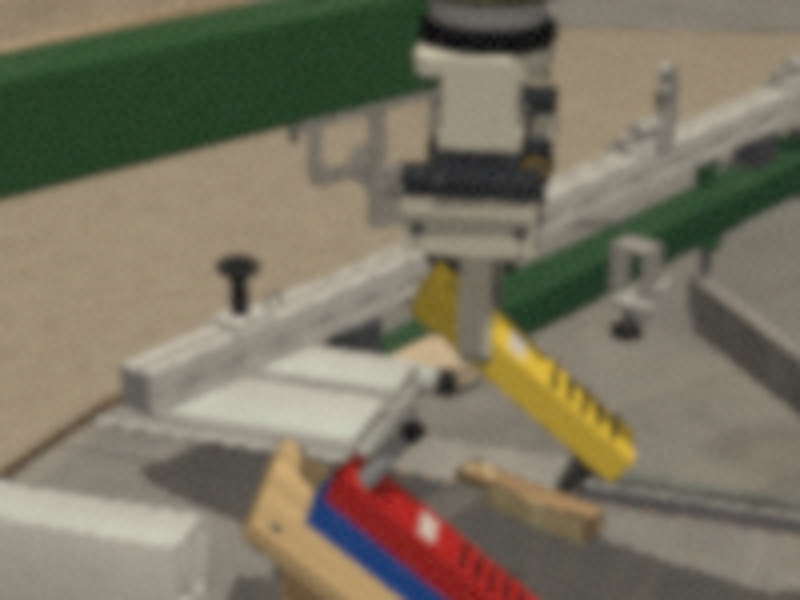

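inch_along(
  motion=[
    [0.03,0,0,0,0.077],
    [0.03,0,0,0,0.077],
    [0.03,-0.003,-0.0182,0,0],
    [0.03,-0.00585,-0.0364,0,0],
    [0.03,-0.00585,-0.0364,0,0],
    [0.03,-0.00585,-0.0364,0,0],
    [0.03,-0.00585,-0.0364,0,0],
    [0.03,-0.00585,-0.0364,0,0],
    [0.03,-0.00585,-0.0364,0,0],
    [0.03,-0.00585,-0.0364,0,0],
    [0.03,-0.00585,-0.0364,0,0],
    [0.03,-0.00585,-0.0364,0,0],
    [0.03,-0.003,-0.0182,0,0],
    [0.03,0,0,0,0],
    [0.03,0,0,0,0],
    [0.03,0,0,0,0],
  ],
)

```text
t: 5.7
tool_pos: [0.5336, 0.0971, 0.2639]
orientation: [3.127, -0.298, -0.002]
force: [-0.1, -0.4, -1.3]
opening: 0.0435
gripper_force: 44.7
```

```bash
cat > hole.py <<'E'
from h import *
import sys
k,x,y,w,h=sys.argv[1],*map(int,sys.argv[2:6])
# measures the block-held hole? prints contour of colour mask
E
python3 snap.py w3 wrist 160 120 320 240
```

```text
2.5
```

View pics/w3.png

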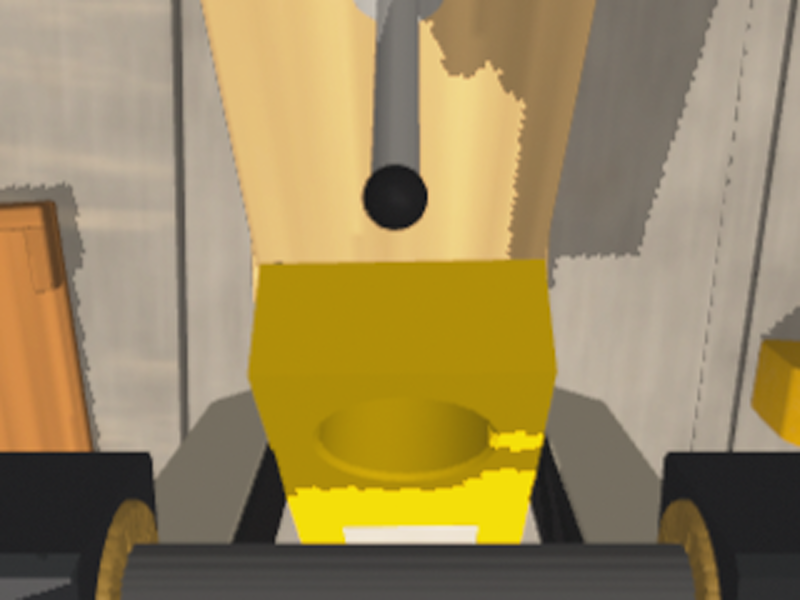

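```bash
python3 - <<'E'
from h import *
np.set_printoptions(precision=4,suppress=True)
c=cam("wrist");s=robot.read_state()
R=cv2.Rodrigues(np.array(s["orientation"]))[0];p=np.array(s["tool_pos"])
print(R)
for n,q,z in(("ball",(318.2,198.6),.1826),("hole",(322.2,295),p[2]+.0027)):
    X=onz(c,q,z);print(n,X,"tool frame",R.T@(X-p))
E
```

```text
[[ 0.9818 -0.19   -0.0004]
 [-0.19   -0.9818 -0.0001]
 [-0.0004  0.0002 -1.    ]]
ball [0.5695 0.0912 0.1826] tool frame [ 0.036  -0.0013  0.0817]
hole [0.5432 0.0938 0.267 ] tool frame [ 0.0096  0.0011 -0.0027]
```

inch_along(
  motion=[
    [0.03,0.0005,-0.0015,0.02,0],
    [0.03,0,0,0.02,0],
    [0.03,0,0,0.0126,0],
    [0.03,0,0,0,0],
    [0.03,0.00643,0,0.00766,0],
    [0.03,0.00643,0,0.00766,0],
    [0.03,0.00643,0,0.00766,0],
    [0.03,0.00643,0,0.00766,0],
    [0.03,0.00643,0,0.00766,0],
    [0.03,0.00643,0,0.00766,0],
    [0.03,0,0,0,0],
  ],
)

```text
t: 6.9
tool_pos: [0.5726, 0.0914, 0.1642]
orientation: [3.127, -0.299, -0.004]
force: [-0.9, -0.1, -1.5]
opening: 0.0439
gripper_force: 44.7
```

```bash
python3 snap.py s4 side 210 190 160 120
```

```text
5.0
```

View pics/s4.png

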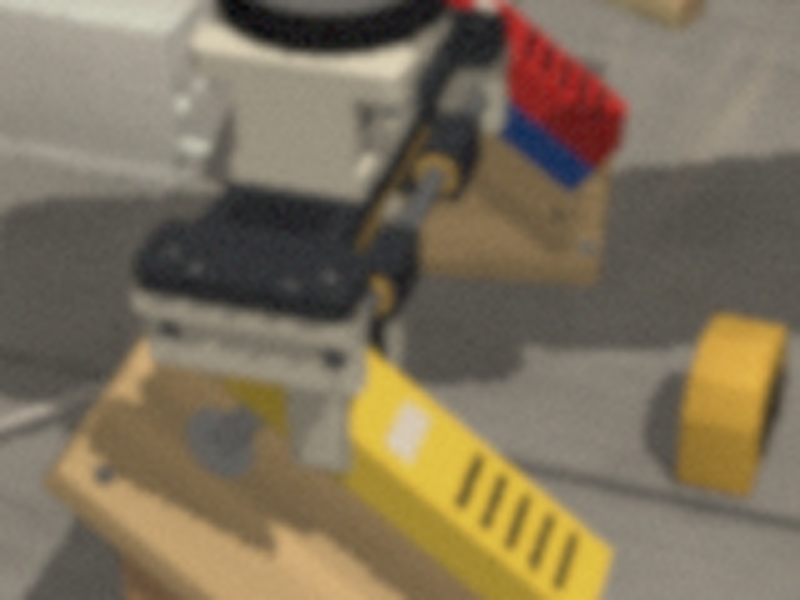

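inch_along(
  motion=[
    [0.03,0.00643,0,0.00766,0],
    [0.03,0.00643,0,0.00766,0],
    [0.03,0.00643,0,0.00766,0],
    [0.03,0.0025,0,0.003,0],
    [0.03,0,0,0,0],
    [0.046,0,0,0,0],
    [0.05,0,0,0,0],
    [0.06,0,0,0,0],
    [0.07,0,0,0,0],
    [0.07,0,0,0,0],
    [0.07,0,0,0,0],
    [0.07,0,0,-0.03,0],
    [0.07,0,0,-0.04,0],
    [0.07,0,0,-0.04,0],
    [0.07,0,0,0,0],
    [0.07,0,0,0,0],
  ],
)

```text
t: 8.55
tool_pos: [0.5949, 0.0877, 0.2515]
orientation: [-3.127, 0.298, -0.005]
force: [-0.1, 0.2, -1.2]
opening: 0.0701
gripper_force: 0.0
```

```bash
python3 - <<'E'
from h import *
a=[]
c=cam("side");a.append(cv2.resize(c["image"][200:320,200:360,::-1],(400,300)))
c=cam("wrist");a.append(cv2.resize(c["image"][:,:,::-1],(400,300)))
cv2.imwrite("pics/s5.png",np.hstack(a))
E
```

```text
(no output)
```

View pics/s5.png

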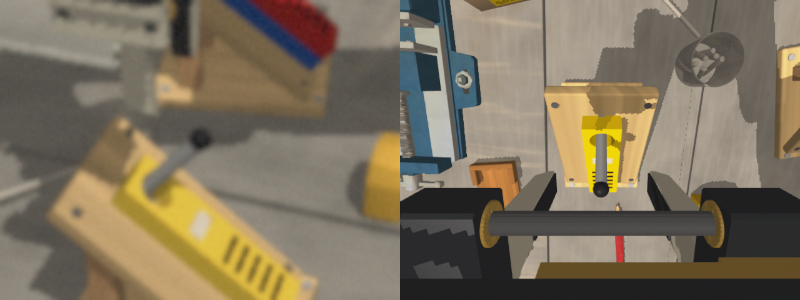

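inch_along(
  motion=[
    [0.07,0,0,0,-0.077],
    [0.07,0,0,0,-0.077],
    [0.07,-0.00108,0.036,0,0],
    [0.07,-0.00108,0.036,0,0],
    [0.07,-0.00108,0.036,0,0],
    [0.07,-0.00108,0.036,0,0],
    [0.07,-0.00108,0.036,0,0],
    [0.07,-0.00108,0.036,0,0],
    [0.07,-0.00108,0.036,0,0],
    [0.07,-0.00108,0.036,0,0],
    [0.07,-0.00108,0.036,0,0],
    [0.07,-0.00108,0.036,0,0],
    [0.07,0,0,0,0],
    [0.07,0,0,0,0],
  ],
)

```text
t: 10.05
tool_pos: [0.5693, -0.2719, 0.2477]
orientation: [-3.139, 0.06, 0.005]
force: [1.3, 0.4, -0.4]
opening: 0.0703
gripper_force: 0.0
```

```bash
python3 - <<'E'
from h import *
c=cam("wrist");s=robot.read_state();R=cv2.Rodrigues(np.array(s["orientation"]))[0];p=np.array(s["tool_pos"])
hsv=cv2.cvtColor(c["image"],cv2.COLOR_RGB2HSV)
m=(cv2.inRange(hsv,(0,170,90),(6,255,255))|cv2.inRange(hsv,(174,170,90),(180,255,255)))
k=max(cv2.findContours(m,cv2.RETR_EXTERNAL,cv2.CHAIN_APPROX_NONE)[0],key=cv2.contourArea);x,y,w,h=cv2.boundingRect(k);print(x,y,w,h)
for r in (y+h//4,y+h//2,y+3*h//4):
    q=np.where(m[r])[0];print(r,q.min(),q.max(),[R.T@(onz(c,(j,r),.13)-p) for j in((q.min()+q.max())/2,)])
g=cv2.inRange(hsv,(0,0,0),(180,255,45));g[280:]=0;g[:,:220]=0;g[:,420:]=0
for k in cv2.findContours(g,cv2.RETR_EXTERNAL,cv2.CHAIN_APPROX_NONE)[0]:
    if cv2.contourArea(k)>100:
        b=cv2.minEnclosingCircle(k);print(b,R.T@(onz(c,b[0],.183)-p))
print(p)
E
```

```text
287 181 70 129
213 288 354 [array([0.01966432, 0.00113755, 0.11809738])]
245 292 351 [array([-0.00402812,  0.00141545,  0.11815638])]
277 296 347 [array([-0.02884183,  0.00133373,  0.11821886])]
((321.5, 277.0), 16.500099182128906) [-0.00871586  0.00151199  0.06516771]
[ 0.56966945 -0.27102625  0.24814831]
```

inch_along(
  motion=[
    [0.07,0.0012,0.001,0.03,0],
    [0.07,0,0,0.03,0],
    [0.07,0,0,0.03,0],
    [0.07,0,0,0.015,0],
    [0.07,0,0,0.006,0],
    [0.07,0,0,0,0],
    [0.05,0,0,0,0],
    [0.04,0,0,0,0],
    [0.03,0,0,0,0],
    [0.03,0,0,0,0],
    [0.03,0,0,0,0],
  ],
  grip_n=45,
)

```text
t: 11.2
tool_pos: [0.5719, -0.2726, 0.1401]
orientation: [-3.141, 0.056, -0.002]
force: [-2.7, 4.3, 5.5]
opening: 0.0435
gripper_force: 45.4
```

inch_along(
  motion=[
    [0.03,0.003,0,-0.0025,0],
    [0.03,0.003,0,-0.0025,0],
    [0.03,-0.0064,0,-0.0077,0],
    [0.03,-0.0064,0,-0.0077,0],
    [0.03,-0.0064,0,-0.0077,0],
    [0.03,-0.0064,0,-0.0077,0],
    [0.03,-0.0064,0,-0.0077,0],
    [0.03,-0.0064,0,-0.0077,0],
    [0.03,-0.0064,0,-0.0077,0],
    [0.03,-0.0064,0,-0.0077,0],
    [0.03,-0.0064,0,-0.0077,0],
    [0.03,0,0,-0.02,0],
    [0.03,0,0,-0.02,0],
    [0.03,0,0,0,0],
    [0.03,0,0,0,0],
  ],
)

```text
t: 12.7
tool_pos: [0.52, -0.2711, 0.2535]
orientation: [3.141, -0.057, 0.001]
force: [-0.4, 0.1, -1.4]
opening: 0.0437
gripper_force: 44.6
```

```bash
python3 - <<'E'
from h import *
a=[]
c=cam("side");a.append(cv2.resize(c["image"][60:210,200:400,::-1],(400,300)))
c=cam("wrist");a.append(cv2.resize(c["image"][:,:,::-1],(400,300)))
cv2.imwrite("pics/s6.png",np.hstack(a))
E
```

```text
(no output)
```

View pics/s6.png

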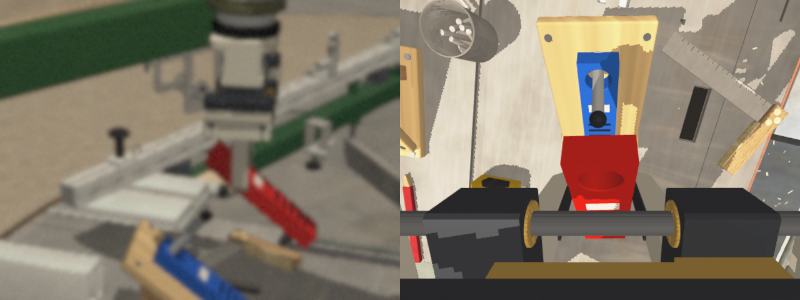

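inch_along(
  motion=[
    [0.03,0,0,0,0.077],
    [0.03,0,0,0,0.077],
    [0.03,-0.003,-0.0183,-0.002,0],
    [0.03,-0.0059,-0.03656,-0.002,0],
    [0.03,-0.0059,-0.03656,-0.002,0],
    [0.03,-0.0059,-0.03656,-0.002,0],
    [0.03,-0.0059,-0.03656,0,0],
    [0.03,-0.0059,-0.03656,0,0],
    [0.03,-0.0059,-0.03656,0,0],
    [0.03,-0.0059,-0.03656,0,0],
    [0.03,-0.0059,-0.03656,0,0],
    [0.03,-0.0059,-0.03656,0,0],
    [0.03,-0.003,-0.0183,0,0],
    [0.03,0,0,0,0],
    [0.03,0,0,0,0],
    [0.03,0,0,0,0],
  ],
)

```text
t: 14.4
tool_pos: [0.5307, 0.0987, 0.2609]
orientation: [3.127, -0.298, -0.001]
force: [0.6, -0.6, -1.0]
opening: 0.0438
gripper_force: 44.6
```

```bash
python3 - <<'E'
from h import *
c=cam("wrist");s=robot.read_state();R=cv2.Rodrigues(np.array(s["orientation"]))[0];p=np.array(s["tool_pos"])
hsv=cv2.cvtColor(c["image"],cv2.COLOR_RGB2HSV)
m=(cv2.inRange(hsv,(0,150,60),(6,255,255))|cv2.inRange(hsv,(174,150,60),(180,255,255)));m[:,:240]=0;m[:,400:]=0
ys=np.where(m.sum(1)>255*20)[0];print(ys.min(),ys.max())
for r in (ys.min()+5,ys.min()+25,ys.min()+45):
    q=np.where(m[r])[0];print(r,q.min(),q.max(),R.T@(onz(c,((q.min()+q.max())/2,r),p[2]+.01)-p))
g=cv2.inRange(hsv,(0,0,0),(180,255,45));g[260:]=0;g[:,:220]=0;g[:,420:]=0
for k in cv2.findContours(g,cv2.RETR_EXTERNAL,cv2.CHAIN_APPROX_NONE)[0]:
    if cv2.contourArea(k)>100:
        b=cv2.minEnclosingCircle(k);print(b,R.T@(onz(c,b[0],.1826)-p))
print(p)
E
```

```text
216 381
221 262 377 [ 4.16824342e-02  2.68723225e-05 -1.00186656e-02]
241 259 379 [ 0.03415663 -0.00017718 -0.01001536]
261 257 381 [ 0.02641288 -0.00020032 -0.0100119 ]
((319.5, 194.26470947265625), 13.327295303344727) [ 0.03901073 -0.00059953  0.07837311]
[0.53080012 0.09850691 0.26099078]
```

inch_along(
  motion=[
    [0.03,0,-0.0005,0.02,0],
    [0.03,0,0,0.02,0],
    [0.03,0,0,0.0112,0],
    [0.03,0,0,0,0],
    [0.03,0.00643,0,0.00766,0],
    [0.03,0.00643,0,0.00766,0],
    [0.03,0.00643,0,0.00766,0],
    [0.03,0.00643,0,0.00766,0],
    [0.03,0.00643,0,0.00766,0],
    [0.03,0.00643,0,0.00766,0],
    [0.03,0,0,0,0],
  ],
)

```text
t: 15.55
tool_pos: [0.5688, 0.0922, 0.1623]
orientation: [3.127, -0.299, -0.004]
force: [-0.3, 0.2, -2.0]
opening: 0.0437
gripper_force: 44.6
```

inch_along(
  motion=[
    [0.03,0.00643,0,0.00766,0],
    [0.03,0.0055,0,0.0066,0],
    [0.03,0,0,0,0],
    [0.046,0,0,0,0],
    [0.05,0,0,0,0],
    [0.06,0,0,0,0],
    [0.07,0,0,0,0],
    [0.07,0,0,0,0],
    [0.07,0,0,0,0],
    [0.07,0,0,-0.03,0],
    [0.07,0,0,-0.04,0],
    [0.07,0,0,-0.04,0],
    [0.07,0,0,0,0],
    [0.07,0,0,0,0],
  ],
)

```text
t: 16.95
tool_pos: [0.5815, 0.0903, 0.2614]
orientation: [-3.127, 0.298, -0.005]
force: [-0.8, -0.8, -0.3]
opening: 0.0699
gripper_force: 0.0
```

```bash
cat > chk.py <<'E'
from h import *
T=cam("top");S=cam("side")
print("x,y px bbox and area")
for n,c in(("top",T),("side",S)):
    hsv=cv2.cvtColor(c["image"],cv2.COLOR_RGB2HSV)
    for k,m in(("red",cv2.inRange(hsv,(0,150,60),(6,255,255))|cv2.inRange(hsv,(174,150,60),(180,255,255))),("yel",cv2.inRange(hsv,(22,160,90),(32,255,255))),("blue",cv2.inRange(hsv,(108,150,50),(125,255,255)))):
        for q in cv2.findContours(m,cv2.RETR_EXTERNAL,cv2.CHAIN_APPROX_NONE)[0]:
            if cv2.contourArea(q)>60:print(n,k,cv2.boundingRect(q),cv2.contourArea(q),np.round(cv2.minAreaRect(q)[2],1))
E
python3 chk.py
```

```text
x,y px bbox and area
top red (92, 248, 32, 13) 228.5 9.5
top red (244, 218, 6, 40) 124.0 0.0
top red (266, 107, 26, 32) 242.0 57.7
top red (95, 0, 99, 21) 894.5 90.0
top yel (305, 278, 16, 13) 90.0 90.0
top yel (60, 93, 32, 17) 78.5 66.8
side red (354, 330, 82, 17) 313.0 8.8
side red (142, 280, 45, 22) 424.0 71.6
side red (252, 257, 74, 70) 1640.5 39.1
side yel (141, 326, 14, 35) 156.5 24.0
side yel (246, 276, 67, 56) 378.0 39.0
side blue (289, 186, 39, 40) 444.5 38.4
```

inch_along(
  motion=[
    [0.07,0,0,0,-0.077],
    [0.07,0,0,0,-0.077],
    [0.07,0.0028,0.0362,0,0],
    [0.07,0.0028,0.0362,0,0],
    [0.07,0.0028,0.0362,0,0],
    [0.07,0.0028,0.0362,0,0],
    [0.07,0.0028,0.0362,0,0],
    [0.07,0.0028,0.0362,0,0],
    [0.07,0.0028,0.0362,0,0],
    [0.07,0.0028,0.0362,0,0],
    [0.07,0.0028,0.0362,0,0],
    [0.07,0.0028,0.0362,0,0],
    [0.07,0,0,0,0],
    [0.07,0,0,0,0],
    [0.07,0,0,0,0],
  ],
)

```text
t: 18.55
tool_pos: [0.5952, -0.2713, 0.2585]
orientation: [-3.14, 0.056, 0.003]
force: [-0.8, 0.5, 0.0]
opening: 0.0701
gripper_force: 0.0
```

```bash
python3 - <<'E'
from h import *
c=cam("wrist");s=robot.read_state();R=cv2.Rodrigues(np.array(s["orientation"]))[0];p=np.array(s["tool_pos"])
hsv=cv2.cvtColor(c["image"],cv2.COLOR_RGB2HSV)
m=cv2.inRange(hsv,(105,150,50),(125,255,255));m[:,:240]=0;m[:,400:]=0
ys=np.where(m.sum(1)>255*20)[0];print(ys.min(),ys.max())
for r in np.linspace(ys.min()+5,ys.max()-5,4).astype(int):
    q=np.where(m[r])[0];print(r,q.min(),q.max(),R.T@(onz(c,((q.min()+q.max())/2,r),.12)-p))
print(p)
E
```

```text
196 302
201 291 349 [ 0.02506786 -0.00038218  0.13897638]
233 293 349 [-9.12952572e-05  3.07626116e-04  1.39006534e-01]
265 297 346 [-0.02642494  0.00063049  0.13903849]
297 301 343 [-0.054018    0.00096879  0.13907197]
[ 0.59545168 -0.27112321  0.25900655]
```

inch_along(
  motion=[
    [0.07,0.001,0.0004,0.03,0.01],
    [0.07,0,0,0.03,0],
    [0.07,0,0,0.03,0],
    [0.07,0,0,0.018,0],
    [0.07,0,0,0.008,0],
    [0.07,0,0,0.005,0],
    [0.07,0,0,0,0],
    [0.05,0,0,0,0],
    [0.04,0,0,0,0],
    [0.03,0,0,0,0],
    [0.03,0,0,0,0],
    [0.03,0,0,0,0],
  ],
  grip_n=50,
)

```text
t: 19.8
tool_pos: [0.5972, -0.2725, 0.1399]
orientation: [-3.14, 0.072, -0.002]
force: [-0.0, 4.5, 6.4]
opening: 0.0439
gripper_force: 49.7
```

inch_along(
  motion=[
    [0.03,0.003,0,-0.0025,0],
    [0.03,0.003,0,-0.0025,0],
    [0.03,-0.0064,0,-0.0077,0],
    [0.03,-0.0064,0,-0.0077,0],
    [0.03,-0.0064,0,-0.0077,0],
    [0.03,-0.0064,0,-0.0077,0],
    [0.03,-0.0064,0,-0.0077,0],
    [0.03,-0.0064,0,-0.0077,0],
    [0.03,-0.0064,0,-0.0077,0],
    [0.03,-0.0064,0,-0.0077,0],
    [0.03,-0.0064,0,-0.0077,0],
    [0.03,-0.0064,0,-0.0077,0],
    [0.03,-0.0064,0,-0.0077,0],
    [0.03,0,0,-0.03,0],
    [0.03,0,0,-0.03,0],
    [0.03,0,0,0,0],
    [0.03,0,0,0,0],
  ],
)

```text
t: 21.5
tool_pos: [0.5325, -0.2703, 0.2896]
orientation: [3.14, -0.073, 0.003]
force: [0.3, 0.1, -1.8]
opening: 0.0436
gripper_force: 49.7
```

```bash
python3 chk.py | grep blue
```

```text
side blue (317, 133, 40, 42) 427.5 41.8
```

inch_along(
  motion=[
    [0.03,0,0,-0.01,0.0457],
    [0.03,0,0,-0.01,0.0458],
    [0.03,-0.004,-0.0197,0,0],
    [0.03,-0.00794,-0.0394,0,0],
    [0.03,-0.00794,-0.0394,0,0],
    [0.03,-0.00794,-0.0394,0,0],
    [0.03,-0.00794,-0.0394,0,0],
    [0.03,-0.00794,-0.0394,0,0],
    [0.03,-0.00794,-0.0394,0,0],
    [0.03,-0.00794,-0.0394,0,0],
    [0.03,-0.00794,-0.0394,0,0],
    [0.03,-0.00794,-0.0394,0,0],
    [0.03,-0.00794,-0.0394,0,0],
    [0.03,-0.00794,-0.0394,0,0],
    [0.03,-0.00794,-0.0394,0,0],
    [0.03,-0.00794,-0.0394,0,0],
    [0.03,-0.004,-0.0197,0,0],
    [0.03,0,0,0.04,0],
    [0.03,0,0,0.04,0],
    [0.03,0,0,0,0],
  ],
)

```text
t: 23.6
tool_pos: [0.4927, 0.2905, 0.2201]
orientation: [3.128, -0.213, -0.019]
force: [-1.0, -0.3, -1.7]
opening: 0.0437
gripper_force: 49.7
```

inch_along(
  motion=[
    [0.03,0,0,0.04,0],
    [0.03,0,0,0,0],
    [0.03,0,0,0,0],
  ],
)

```text
t: 23.9
tool_pos: [0.4972, 0.2915, 0.1893]
orientation: [3.134, -0.216, -0.002]
force: [0.6, 0.6, -1.0]
opening: 0.0439
gripper_force: 49.7
```

```bash
cat > blue.py <<'E'
from h import *
s=robot.read_state();print(s["tool_pos"],s["orientation"],s["force"])
for n in("top","side"):
    c=cam(n);hsv=cv2.cvtColor(c["image"],cv2.COLOR_RGB2HSV);m=cv2.inRange(hsv,(111,165,40),(125,255,255))
    cv2.imwrite(f"pics/{n}_b.png",c["image"][:,:,::-1])
    for q in cv2.findContours(m,cv2.RETR_EXTERNAL,cv2.CHAIN_APPROX_NONE)[0]:
        if cv2.contourArea(q)>50:
            print(n,cv2.boundingRect(q),cv2.contourArea(q),cv2.approxPolyDP(q,3,True)[:,0].tolist())
E
python3 blue.py
```

```text
[0.49716806 0.29154919 0.18930791] [ 3.13350249e+00 -2.15612683e-01 -2.16971769e-03] [ 0.57298673  0.61119723 -0.9741605 ]
```

```bash
python3 - <<'E'
import cv2,numpy as np
for n in("top","side"):
    I=cv2.imread(f"pics/{n}_b.png");hsv=cv2.cvtColor(I,cv2.COLOR_BGR2HSV)
    m=cv2.inRange(hsv,(107,140,40),(125,255,255))
    for q in cv2.findContours(m,cv2.RETR_EXTERNAL,cv2.CHAIN_APPROX_NONE)[0]:
        if cv2.contourArea(q)>50: print(n,cv2.boundingRect(q),cv2.contourArea(q),cv2.mean(hsv,mask=cv2.drawContours(np.zeros_like(m),[q],-1,255,-1))[:3],cv2.approxPolyDP(q,2.5,True)[:,0].tolist())
E
```

```text
top (141, 262, 20, 34) 208.5 (110.92123287671232, 158.38013698630135, 173.95890410958904) [[141, 264], [144, 271], [156, 274], [145, 275], [156, 278], [147, 280], [157, 282], [149, 284], [157, 286], [150, 287], [158, 290], [152, 291], [153, 295], [160, 295], [156, 262], [153, 266]]
side (314, 347, 67, 65) 1706.5 (109.53296398891968, 175.95124653739614, 132.18614958448754) [[331, 347], [331, 351], [340, 356], [338, 369], [333, 371], [327, 363], [318, 362], [314, 370], [370, 411], [378, 408], [380, 384]]
```

```bash
cat > lc.py <<'E'
from h import *
import sys
c=cam("side");s=robot.read_state();R=cv2.Rodrigues(np.array(s["orientation"]))[0];p=np.array(s["tool_pos"])
o,d=ray(c,(0,0));L=[]
for a in sys.argv[1:]:
    q=tuple(map(float,a.split(",")));o,d=ray(c,q);oo=R.T@(o-p);dd=R.T@d;t=(-.0218-oo[1])/dd[1];X=oo+t*dd;L.append(X);print(q,"tool",X.round(4),"world",(R@X+p).round(4))
v=L[1]-L[0];print("tilt",np.degrees(np.arctan2(-v[2],v[0])),np.hypot(v[0],v[2]))
E
python3 lc.py 370,411 314,370 378,408
```

```text
(370.0, 411.0) tool [-0.0936 -0.0218  0.1039] world [0.4096 0.3268 0.0873]
(314.0, 370.0) tool [-0.0091 -0.0218  0.0366] world [0.4931 0.3151 0.1549]
(378.0, 408.0) tool [-0.1041 -0.0218  0.0936] world [0.3991 0.3282 0.0976]
tilt 38.57627038341035 0.10806806358374679
```

inch_along(
  motion=[
    [0.03,0.003,-0.0005,0.03,0],
    [0.03,0,0,0.02,0],
    [0.03,0,0,0.01,0],
    [0.03,0,0,0.004,0],
    [0.03,0,0,0,0],
    [0.03,0,0,0,0],
  ],
)

```text
t: 24.65
tool_pos: [0.5014, 0.2919, 0.1262]
orientation: [-3.134, 0.216, -0.002]
force: [-0.7, -2.2, 2.2]
opening: 0.0436
gripper_force: 49.8
```

inch_along(
  motion=[
    [0.03,0,0,0.003,0],
    [0.03,0,0,0.003,0],
    [0.03,0,0,0,0],
  ],
)

```text
t: 24.95
tool_pos: [0.501, 0.2925, 0.1186]
orientation: [-3.132, 0.217, -0.001]
force: [0.9, 3.6, -0.5]
opening: 0.0433
gripper_force: 49.6
```

inch_along(
  motion=[
    [0.03,0,0,0.002,0],
    [0.03,0,0,0.002,0],
    [0.03,0,0,0,0],
  ],
)

```text
t: 25.25
tool_pos: [0.5019, 0.2923, 0.1155]
orientation: [-3.133, 0.216, -0.004]
force: [3.0, 3.9, 4.4]
opening: 0.0438
gripper_force: 49.5
```

```bash
python3 blue.py >/dev/null; python3 - <<'E'
import cv2,numpy as np
I=cv2.imread("pics/side_b.png");hsv=cv2.cvtColor(I,cv2.COLOR_BGR2HSV)
m=cv2.inRange(hsv,(107,140,40),(125,255,255))
for q in cv2.findContours(m,cv2.RETR_EXTERNAL,cv2.CHAIN_APPROX_NONE)[0]:
    if cv2.contourArea(q)>150: print(cv2.boundingRect(q),cv2.contourArea(q),cv2.approxPolyDP(q,2.5,True)[:,0].tolist())
E
```

```text
(312, 379, 64, 62) 1501.5 [[326, 379], [325, 385], [329, 383], [335, 387], [333, 403], [325, 401], [321, 405], [312, 405], [362, 439], [373, 437], [374, 414]]
```

```bash
python3 lc.py 362,439 312,405 373,437
```

```text
(362.0, 439.0) tool [-0.0904 -0.0218  0.1005] world [0.4155 0.3264 0.0149]
(312.0, 405.0) tool [-0.0104 -0.0218  0.0398] world [0.4946 0.3153 0.0758]
(373.0, 437.0) tool [-0.1063 -0.0218  0.0896] world [0.3996 0.3286 0.0258]
tilt 37.18009833684729 0.10039541213329747
```

inch_along(
  motion=[
    [0.03,0,0,0,0],
    [0.03,0,0,0,0],
  ],
  only="pos|force",
)

```text
tool_pos: [0.5018, 0.2922, 0.1156]
force: [4.1, 3.2, 5.1]
gripper_force: 49.5
```

inch_along(
  motion=[
    [0.03,0.0039,0,0.0046,0],
    [0.03,0.0039,0,0.0046,0],
    [0.03,0.0038,0,0.0055,0],
    [0.03,0.0038,0,0.0055,0],
    [0.03,0,0,0,0],
  ],
  grip_n=15,
)

```text
t: 26.1
tool_pos: [0.5154, 0.2888, 0.0924]
orientation: [3.132, -0.217, -0.004]
force: [0.4, -0.4, 1.2]
opening: 0.044
gripper_force: 15.0
```

```bash
python3 - <<'E'
from h import *
c=cam("top")
for q in((155,217),(130,212),(125,222),(138,218)):
    print(q,[onz(c,q,z).round(3)[:2] for z in(.04,.08,.12)])
c=cam("side");I=c["image"];T=cam("top")["image"]
cv2.imwrite("pics/last.png",np.hstack([cv2.resize(I[330:480,200:400,::-1],(400,300)),cv2.resize(T[180:330,80:280,::-1],(400,300))]))
E
```

```text
(155, 217) [array([0.588, 0.313]), array([0.581, 0.3  ]), array([0.574, 0.288])]
(130, 212) [array([0.6  , 0.375]), array([0.593, 0.361]), array([0.586, 0.347])]
(125, 222) [array([0.575, 0.386]), array([0.569, 0.372]), array([0.563, 0.357])]
(138, 218) [array([0.585, 0.354]), array([0.579, 0.341]), array([0.572, 0.327])]
```

View pics/last.png

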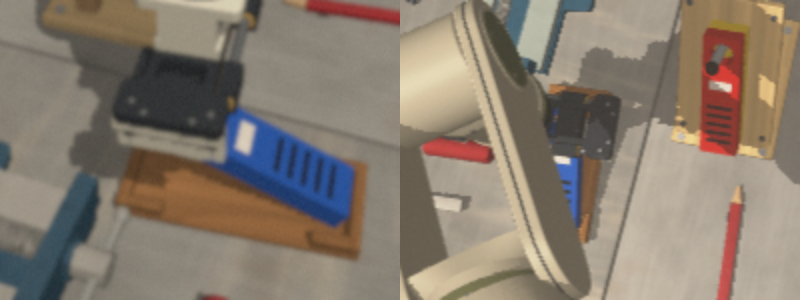

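```bash
python3 - <<'E'
from h import *
c=cam("side");T=cam("top");s=robot.read_state();p=np.array(s["tool_pos"])
for q in((246,418),(236,450),(250,461)):
    for z in(.05,.08,.1,.12):
        X=onz(c,q,z);k=T["R"]@X+T["t"];print(q,X.round(3),(k[:2]/k[2]*T["fx"]+[T["cx"],T["cy"]]).round(0))
E
python3 -c "
import cv2;I=cv2.cvtColor(cv2.imread('pics/top0.png'),cv2.COLOR_BGR2HSV)
m=cv2.inRange(I,(95,90,40),(115,255,255))[90:240,90:200]
for r in range(0,150,6):print(r+90,''.join('#' if v else '.' for v in m[r,::2]))"
```

```text
(246, 418) [0.593 0.327 0.05 ] [148. 214.]
(246, 418) [0.587 0.347 0.08 ] [136. 214.]
(246, 418) [0.584 0.36  0.1  ] [127. 215.]
(246, 418) [0.58  0.373 0.12 ] [118. 215.]
(236, 450) [0.598 0.379 0.05 ] [127. 212.]
(236, 450) [0.591 0.396 0.08 ] [115. 213.]
(236, 450) [0.587 0.407 0.1  ] [107. 213.]
(236, 450) [0.583 0.419 0.12 ] [ 99. 213.]
(250, 461) [0.575 0.393 0.05 ] [121. 222.]
(250, 461) [0.57  0.409 0.08 ] [109. 222.]
(250, 461) [0.567 0.42  0.1  ] [101. 222.]
(250, 461) [0.563 0.431 0.12 ] [ 93. 222.]
90 .......................................................
96 .......................................................
102 .......................................................
108 .......................................................
114 ..................#....................................
120 ..................####.................................
126 ..............................###.#....................
132 .......................................................
138 .......................................................
144 ...................####...................
[... 213 characters left out ...]
........................................
174 .......................................................
180 .......................................................
186 .......................................................
192 .......................................................
198 .......................................................
204 ...............#.#.....................................
210 .......................................................
216 .......................................................
222 .......................................................
228 .......................................................
234 .......................................................
```

inch_along(
  motion=[
    [0.03,0.0035,0,0.006,0],
    [0.03,0.0035,0,0.006,0],
    [0.03,0.0028,0,0.0063,0],
    [0.03,0.0027,0,0.0063,0],
    [0.03,0.002,0,0.0066,0],
    [0.03,0.002,0,0.0066,0],
    [0.03,0,0,0,0],
  ],
)

```text
t: 27.05
tool_pos: [0.5319, 0.2869, 0.0551]
orientation: [3.133, -0.216, -0.003]
force: [-0.0, 0.2, -0.3]
opening: 0.0439
gripper_force: 15.0
```

inch_along(
  motion=[
    [0.03,0.001,0,0.005,0],
    [0.03,0.001,0,0.004,0],
    [0.03,0,0,0.002,0],
    [0.03,0,0,0,0],
    [0.03,0,0,0,0],
  ],
)

```text
t: 27.55
tool_pos: [0.5342, 0.2871, 0.0456]
orientation: [3.134, -0.216, -0.001]
force: [0.5, -0.5, 0.5]
opening: 0.044
gripper_force: 15.0
```

```bash
cat > fb.py <<'E'
from h import *
for n in("side","top"):
    c=cam(n);hsv=cv2.cvtColor(c["image"],cv2.COLOR_RGB2HSV)
    m=cv2.inRange(hsv,(107,140,40),(125,255,255))
    for q in cv2.findContours(m,cv2.RETR_EXTERNAL,cv2.CHAIN_APPROX_NONE)[0]:
        if cv2.contourArea(q)>150:
            P=cv2.approxPolyDP(q,2.5,True)[:,0].tolist();print(n,P)
            w=np.array([onz(c,a,.026)for a in P])-[.4803,.2938,0];print(np.c_[w@[.9905,-.1376,0],w@[.1376,.9905,0]].round(3).tolist())
E
python3 fb.py
```

```text
side [[299, 408], [301, 426], [366, 440], [370, 413], [305, 398], [304, 405]]
[[0.037, -0.001], [0.027, 0.029], [-0.075, 0.031], [-0.076, -0.017], [0.032, -0.022], [0.03, -0.008]]
```

inch_along(
  motion=[
    [0.03,-0.002,0,0.002,0],
    [0.03,-0.002,0,0.0015,0],
    [0.03,0,0,0,0],
    [0.03,0,0,0,0],
  ],
)

```text
t: 28.05
tool_pos: [0.5301, 0.2877, 0.042]
orientation: [3.134, -0.216, -0.001]
force: [-0.6, 1.1, 1.2]
opening: 0.0439
gripper_force: 15.0
```

inch_along(
  motion=[
    [0.046,0,0,0,0],
    [0.048,0,0,0,0],
    [0.052,0,0,0,0],
    [0.056,0,0,0,0],
    [0.06,0,0,0,0],
    [0.06,0,0,0,0],
    [0.06,0,0,-0.02,0],
    [0.06,0,0,-0.04,0],
    [0.06,-0.02,0,-0.04,0],
    [0.06,-0.03,0.03,-0.04,0],
    [0.06,0,0.045,-0.04,0],
    [0.06,0,0.045,0,0],
    [0.06,0,0.045,0,0],
    [0.06,0,0.045,0,0],
    [0.06,0,0,0,0],
  ],
)

```text
t: 29.55
tool_pos: [0.4576, 0.0934, 0.2099]
orientation: [3.132, -0.223, 0.001]
force: [0.2, 0.3, -0.0]
opening: 0.0601
gripper_force: 0.0
```

```bash
python3 fb.py; python3 chk.py | grep -v blue
```

```text
side [[277, 398], [271, 417], [273, 423], [365, 442], [369, 440], [371, 413], [282, 396]]
[[0.077, -0.012], [0.076, 0.024], [0.07, 0.033], [-0.074, 0.034], [-0.079, 0.03], [-0.077, -0.017], [0.07, -0.017]]
x,y px bbox and area
top red (92, 248, 32, 13) 225.0 9.1
top red (231, 194, 21, 52) 416.0 3.0
top red (266, 108, 25, 31) 231.5 52.6
top red (95, 0, 99, 21) 905.0 90.0
top yel (305, 278, 17, 13) 80.0 18.4
top yel (60, 94, 32, 15) 77.5 66.0
side red (354, 330, 82, 17) 309.0 8.7
side red (142, 279, 45, 23) 423.0 70.0
side red (252, 257, 74, 70) 1626.5 39.8
side yel (141, 326, 14, 35) 159.0 24.0
side yel (246, 277, 67, 55) 375.0 39.0
```

inch_along(
  motion=[
    [0.06,0,0.045,0,0],
    [0.06,0,0.045,0,0],
    [0.06,0,0.045,0,0],
    [0.06,0,0.045,0,0],
    [0.06,0,0.045,0,0],
    [0.06,0,0.045,0,0],
    [0.06,0,0,0,0],
    [0.06,0,0,0,0],
  ],
)

```text
t: 30.55
tool_pos: [0.4212, -0.1695, 0.2094]
orientation: [-3.133, 0.218, 0.001]
force: [0.9, 0.1, 0.4]
opening: 0.06
gripper_force: 0.0
```

```bash
cat > fb2.py <<'E'
from h import *
S=cam("side");T=cam("top");Q={}
for n,c in(("side",S),("top",T)):
    hsv=cv2.cvtColor(c["image"],cv2.COLOR_RGB2HSV);m=cv2.inRange(hsv,(107,120,40),(125,255,255))
    for q in cv2.findContours(m,cv2.RETR_EXTERNAL,cv2.CHAIN_APPROX_NONE)[0]:
        if cv2.contourArea(q)>150:
            P=cv2.approxPolyDP(q,2,True)[:,0].tolist();print(n,P)
            if n=="top":
                b=cv2.boxPoints(cv2.minAreaRect(q));w=np.array([onz(c,a,.026)for a in b])-[.4803,.2938,0];print(b,np.c_[w@[.9905,-.1376,0],w@[.1376,.9905,0]].round(4).tolist())
    m=cv2.inRange(hsv,(4,100,50),(17,255,190))
    for q in cv2.findContours(m,cv2.RETR_EXTERNAL,cv2.CHAIN_APPROX_NONE)[0]:
        if cv2.contourArea(q)>300:print(n,"brown",cv2.boundingRect(q))
E
python3 fb2.py
```

```text
side [[277, 397], [271, 415], [274, 424], [369, 442], [372, 413], [295, 398]]
side brown (258, 392, 125, 68)
side brown (232, 299, 23, 39)
side brown (268, 203, 23, 34)
top [[161, 229], [151, 291], [167, 293], [178, 231]]
[[150.11794 291.16647]
 [160.88902 228.07863]
 [178.18959 231.03238]
 [167.4185  294.12024]] [[-0.0786, 0.0185], [0.0797, 0.0186], [0.0782, -0.0253], [-0.08, -0.0248]]
top brown (143, 222, 42, 79)
top brown (245, 195, 18, 62)
top brown (484, 194, 35, 171)
top brown (0, 160, 61, 69)
```

```bash
python3 - <<'E'
from h import *
S=cam("side");T=cam("top")
for a,b in(((167,293),(372,413)),((178,231),(278,397)),((151,291),(369,428)),((161,229),(271,415))):print(tri(T,a,S,b))
# side face outline: blue lower/upper edges by shade
hsv=cv2.cvtColor(S["image"],cv2.COLOR_RGB2HSV)
for u in(285,305,325,345,362):
    col=hsv[390:450,u];v=[(390+i,int(x[2])) for i,x in enumerate(col) if 105<=x[0]<=125 and x[1]>110];print(u,v[0][0],v[-1][0],[x[1] for x in v][-14:])
E
```

```text
(array([0.39971875, 0.28311373, 0.0200004 ]), np.float64(0.0007925038738149797))
(array([0.55525749, 0.2613721 , 0.0147528 ]), np.float64(0.000651328226349366))
(array([0.40560803, 0.31863951, 0.03285831]), np.float64(0.00041450465984715673))
(array([0.55997469, 0.3016975 , 0.02342064]), np.float64(0.00010224042029597169))
285 397 426 [111, 115, 114, 108, 141, 146, 146, 131, 117, 110, 107, 108, 107, 102]
305 400 430 [152, 151, 151, 152, 151, 151, 146, 132, 116, 107, 107, 105, 103, 105]
325 404 434 [151, 153, 152, 152, 152, 152, 148, 131, 117, 108, 105, 106, 108, 103]
345 408 438 [78, 81, 100, 125, 143, 150, 147, 129, 117, 108, 106, 106, 103, 101]
362 411 441 [125, 130, 132, 143, 149, 150, 148, 139, 120, 107, 107, 106, 103, 104]
```

```bash
python3 - <<'E'
from h import *
S=cam("side");T=cam("top")
for a,b in(((151,291),(369.5,436.5)),((161,229),(271.5,417.4)),((150.3,291),(370,436)),((160.9,228.3),(271.5,417))):print(tri(T,a,S,b))
f=np.array([.9905,-.1376,0]);l=np.array([.1376,.9905,0])
for dl in(-.003,0,.003):
  for x in(-.08,.08):
    for z in (.026,):
      X=np.array([.4803,.2938,0])+f*x+l*(.022+dl)+[0,0,z];o=[]
      for c in(T,S):
        k=c["R"]@X+c["t"];o+=list((k[:2]/k[2]*c["fx"]+[c["cx"],c["cy"]]).round(1))
      print(dl,x,o)
E
```

```text
(array([0.40486175, 0.32333616, 0.01825591]), np.float64(0.0007379108638434595))
(array([0.55985657, 0.30294452, 0.01911782]), np.float64(0.0006159605282931933))
(array([0.40458273, 0.32421237, 0.02110803]), np.float64(0.0009473003372654885))
(array([0.56064096, 0.30289389, 0.02023379]), np.float64(0.0014375020313956387))
-0.003 -0.08 [np.float64(149.8), np.float64(291.7), np.float64(370.2), np.float64(433.7)]
-0.003 0.08 [np.float64(160.8), np.float64(228.0), np.float64(269.6), np.float64(413.9)]
0 -0.08 [np.float64(148.6), np.float64(291.5), np.float64(370.0), np.float64(435.5)]
0 0.08 [np.float64(159.6), np.float64(227.8), np.float64(269.1), np.float64(415.5)]
0.003 -0.08 [np.float64(147.4), np.float64(291.4), np.float64(369.8), np.float64(437.3)]
0.003 0.08 [np.float64(158.4), np.float64(227.6), np.float64(268.6), np.float64(417.2)]
```

```bash
python3 -c "
from plant import robot, imaging, job
print(job.close_job())"
```

```text
the job is handed in; nothing more can be done
None
```

I handed the job in at about 31 s of the allowed 67 s, with no verdict printed: yellow and red hang released on the spare peg, and the camera measurements put blue flat in the holder, within about 3 mm of centre.

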